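# Fish the grooved block out from behind the saw fence

## Robot

A 7-joint arm with a two-finger parallel gripper is mounted at the origin on the work surface. World frame = base frame: x ahead of the robot, y to its left, z up, the work surface at z = 0. Lengths are in m, angles in rad, forces in N, time in s.
With the tool pointing down it reaches from about 0.4 to 0.85 m from the base axis. Payload 4.5 kg.
Tool frame: the origin (TCP) lies on the centre line of the jaws, within the pads' length; the fingertips stand 25 mm ahead of it and the grasp point (between the pads) lies 6 mm ahead of it; z points along the fingers, y is the line along which they close (so a half turn about z gives the same grasp; the last joint's range is limited). The gripper opens to 85 mm and grips with 20 to 120 N. Pads are 22 mm wide; open, the fingers measure 114 mm over their backs; the gripper's body (76 mm by 85 mm) begins 54 mm behind the grasp point. The pads swing forward as they close: fully open they stand 13 mm farther back than shut.
Start: joints at [1.362, 0.689, -0.195, 1.565, 0.157, 0.902, -0.215], TCP at [0.15, -0.607, 0.256] pointing down, gripper open.
Joint ranges: [-3.01, 3.01], [-0.46, 2.08], [-1.47, 1.51], [0.13, 2.56], [-1, 4.14], [0.04, 2.09], [-2.66, 2.66]. Speed limits (rad/s): [2.57, 2.57, 3.14, 3.14, 3.14, 3.14, 3.14].

## Interface

Orientations are given as a rotation vector (axis times angle).
In Python, from plant import status, eyes, order gives the robot as it stands.
- The arm moves only by the shell command python3 -m pendant 'ROWS' [FORCE]. ROWS is JSON, a list of rows, each an object of numbers: "rx", "ry", "rz": the turn, a rotation vector about the world's x, y, z in units of 0.5 rad (1.0 is 0.5 rad); "dx", "dy", "dz": the shift along the world's x, y, z in units of 1000 mm (1.0 is 1000 mm); "grip": the opening, from 0 (shut) to 1 (fully open). A call has 1 to 10 rows; each row is the pose to reach, as a shift and turn from the pose commanded when the call began; what a row does not reach only later rows make up. A row lasts 1/8 s, in which the tool goes at most 62.5 mm and 10.7 degrees, less where a joint would pass 70% of its speed; a pose out of reach is approached as far as the arm can. A call with a number of a shift or a turn outside -1 to 1 is refused whole. A call with a gripper value outside its range is refused whole. The fingers move at their own pace and stop on an object; FORCE is the grip in N (left out, the last holds). Time passes only in rows, so rows that repeat a pose let the fingers close. It gives the time, the measured TCP pose, the force, the opening and the grip force at its end, in the units of the state.
- status.observe(): the state, without advancing time (a new reading comes with each control period).
- eyes.read_camera(name): name is "side" or "top"; returns the picture (420x560x3 uint8, red, green, blue); there is no depth.
- eyes.camera_info(name): a dict with "fx", "fy", "cx", "cy" (pixels), "k1" (the pictures are not rectified: a ray, as slopes to the right and down, at radius r is drawn at 1 + k1 r^2 times it, then the intrinsics apply), "rvec" (rotation vector, rad) and "tvec" (3), from world to camera coordinates, as OpenCV has them. Camera axes: x right, y down, z forward; pixel columns grow to the right and rows downward; lengths in m; the calibration is good to about 2 mm. A picture is of the moment at which its call begins. camera_info takes no time and is no camera call.
- order.close_job(): hands the job in; it is judged then, once.
The state is a dict: "clock": time; "joint_positions": joint angles; "qd": joint speeds; "joint_torque": joint torques, N m; "tool_pos": TCP position; "tool_rot": TCP orientation; "ft_force": force on the tool from outside, world axes, zero at the start; "torque": the same for the moment, N m; "gripper_width": finger opening in m; "grip_force": force on a finger pad.
Only numpy, scipy, OpenCV 4.12 (cv2) and the standard library are available. Lean on these libraries where they do the work, as an engineer would, in place of code of your own. Each camera call takes 0.05 s, during which the arm holds its last target. There are 200 camera calls.

## Task

The grooved aluminium block has dropped, groove down, into the narrow gap between the saw fence and the motor housing: fish it fully out with the bent rod, without touching it with the gripper while it is in the gap, and stand the rod back on the bench on its base, clear of the gap. Tip the block a quarter turn at a time, letting it stand free with its groove to the side before taking it again, and leave it wholly on the steel plate with its groove up. Do not disturb the other things on the bench.

Things in the scene. Friction and masses are not known exactly. Their poses are not given: they have to be found in the camera images.
- gap: Fixed: steel saw fence (x -58 to -28 mm, nearer the robot) and grey motor housing (x 28 to 168 mm; motor on it up to z 200), 250 mm long, 115 mm high. Between them a 56 mm wide gap, bench as floor, open on top and at the y = 0 end (mouth), clear before it; closed by a wall at y = 200 mm. Origin: on the bench, middle of the mouth; y runs into the gap, x across it, z up.
- block: Loose aluminium block, 44 (x) by 50 (y) by 44 mm (z), 0.15 to 0.29 kg; a square groove 18 mm wide, 16 mm deep runs along y in its -z face. Origin: its centre. Starts flat on the bench in the gap, groove down (z axis up), y axis into the gap within 5 degrees, centre 60 to 105 mm behind the mouth. Groove up = its z axis points down.
- rod: Loose tool, 0.13 kg. Wooden handle: base 42 (x) by 90 (y) by 16 mm, on it a grip slab 26 (x) by 86 mm (y), top at z 74. From it an 8 mm steel rod runs along +y, axis at z 58, bends down at y 220 mm to a steel blade 28 (x) by 4 (y) by 30 mm, its edge at z 0. Origin: centre of the handle's underside, z up. Starts standing on base and blade, blade roughly to world +y.
- blade (a point): The middle of the lower edge of the rod's blade: 220 mm along the rod's y from its origin, level with the handle's underside; same axes as the rod.
- plate: Fixed steel plate, 130 by 130 mm, 10 mm thick, lying on the bench to the robot's right. Origin: centre of its underside, z up.
- glue: Bystander: upright bottle, 56 mm diameter, 150 mm high. Origin: centre of its underside.
- offcut: Bystander: wooden offcut, 45 by 100 by 35 mm high. Origin: centre of its underside.
- screwdriver: Bystander: screwdriver lying along its x axis, about 0.2 m long. Origin: underside.
- jar: Bystander: jar with a steel cap, 66 mm diameter, 75 mm high. Origin: centre of its underside.
- tape: Bystander: black tape-measure case, 65 by 32 by 62 mm high. Origin: centre of its underside.
- collar: Bystander: steel shaft collar lying flat, 52 mm diameter, 18 mm high. Origin: centre of its underside.
- wrench: Bystander: wrench lying along its x axis, about 0.14 m long. Origin: underside.
There are look-alikes about, which are no part of the job. Of the things that look like the block, the middle-sized one is meant. Of the things shaped like the plate, the steel one is meant.

How it is judged:
On the way, in this order (a step that is already met when the one before it is completed fails the run):
1. the rod's blade is down in the gap behind the block (y of blade in the frame of block above 0.024 m and y of blade in the frame of gap above 0.04 m and height (world z) of blade below 0.03 m and x of blade in the frame of gap between -0.03 and 0.03 m), for 0.1 s.
2. the block is fully out of the gap, untouched by the fingers (y of block in the frame of gap below -0.03 m and contact force between the fingers and block below 0.2 N), for 0.1 s.
3. the block rests with its groove to the side, let go (angle between block's own z axis and vertical between 1.42 and 1.72 rad and contact force between the fingers and block below 0.1 N and linear speed of block below 0.02 m/s), for 0.1 s.
At the end, for the whole second after the job is handed in: The block rests flat on the steel plate, groove up within 5 degrees, its centre within 48 mm of the plate's centre along both of the plate's sides; the rod stands at rest on the bench, on its base and blade (within 8 mm of the bench, 6 degrees), its blade more than 30 mm out of the gap (angle between block's own z axis and vertical above 3.05 rad and x of block in the frame of plate between -0.048 and 0.048 m and y of block in the frame of plate between -0.048 and 0.048 m and height (world z) of block between 0.028 and 0.036 m and linear speed of each of block, rod below 0.01 m/s and angle between rod's own z axis and vertical below 0.1 rad and height (world z) of each of rod, blade below 0.008 m and not (y of blade in the frame of gap above -0.03 m and x of blade in the frame of gap between -0.06 and 0.17 m)); the robot touches nothing.
It fails at once if the fingers touch the block while it is in the gap (contact force between the fingers and block above 0.5 N and y of block in the frame of gap above -0.015 m and x of block in the frame of gap between -0.03 and 0.03 m).
It fails at once if a bystander is moved by more than 30 mm (distance of any of glue, offcut, screwdriver, jar, tape, collar, wrench from where it was at the start of the episode above 0.03 m).
It also fails if it takes over 72 s, if anything falls off the work surface, if the arm or the gripper's body presses on something with over 40 N, if the wrist force passes 120 N, or if a joint passes its speed limit or range.

## Working session

There is one attempt and no reset: what is moved stays moved. The work goes in short steps, Python scripts to look and compute and a shell command to move; the robot and the scene stay as the last step left them, time stands still between calls to the robot, and variables do not carry over. Pictures are saved under pics/ and viewed, at most 10 in all, crops included, and the job is handed in when it is done.

```bash
ls; mkdir -p pics; python3 - <<'E'
from plant import status, eyes
import cv2
for n in("top","side"):
    im=eyes.read_camera(n); cv2.imwrite(f"pics/{n}0.png",im[:,:,::-1]); print(n,eyes.camera_info(n))
s=status.observe(); print({k:s[k] for k in("clock","tool_pos","tool_rot","gripper_width","ft_force")})
E
```

```text
pics
top {'fx': 436.15487179362117, 'fy': 436.15487179362117, 'cx': 282.7724017985129, 'cy': 208.53255564252632, 'k1': 0.02920633175091124, 'rvec': array([ 2.1631239 , -2.212204  ,  0.10979514]), 'tvec': array([-0.04483876,  0.5204842 ,  1.25963582])}
side {'fx': 405.65621096601035, 'fy': 405.65621096601035, 'cx': 277.4826501638669, 'cy': 203.64713120423335, 'k1': 0.014249566842435548, 'rvec': array([ 0.25796768, -2.68170756,  1.42912663]), 'tvec': array([0.51224878, 0.1204676 , 1.08426013])}
{'clock': 0.1, 'tool_pos': array([ 0.15009439, -0.60614006,  0.25554839]), 'tool_rot': array([-3.11676404e+00, -3.80400289e-01,  5.04489076e-04]), 'gripper_width': 0.08538682603128257, 'ft_force': array([-0.07664626,  0.00402436,  1.23595071])}
```

View pics/top0.png

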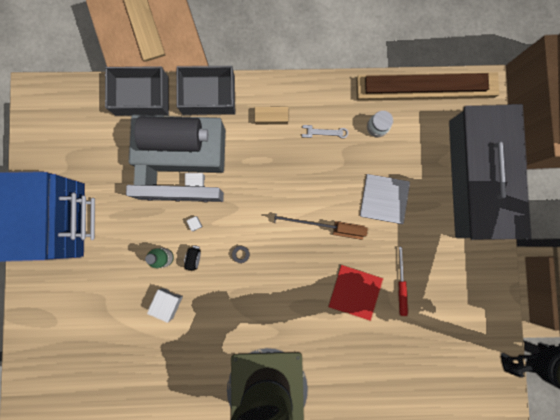

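View pics/side0.png

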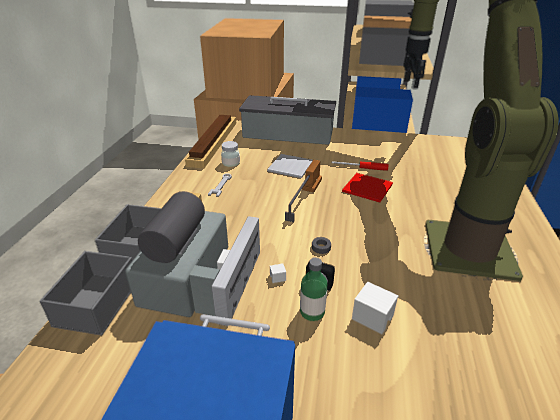

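```bash
cat > h.py <<'E'
import numpy as np, cv2
from plant import status, eyes
def cam(n):
    c=eyes.camera_info(n); K=np.array([[c['fx'],0,c['cx']],[0,c['fy'],c['cy']],[0,0,1]])
    return K,np.array([c['k1'],0,0,0.]),np.array(c['rvec']),np.array(c['tvec'])
def proj(n,P):
    K,d,r,t=cam(n); return cv2.projectPoints(np.float64(P).reshape(-1,3),r,t,K,d)[0].reshape(-1,2)
def unproj(n,px,z):
    K,d,r,t=cam(n); u=cv2.undistortPoints(np.float64(px).reshape(-1,1,2),K,d).reshape(-1,2)
    R=cv2.Rodrigues(r)[0]; D=np.c_[u,np.ones(len(u))]@R; C=-R.T@t
    return (C+D*((z-C[2])/D[:,2])[:,None])
# orthographic map at height z; image right = -y, image up = +x ; s px per m
def ortho(n,im,x0,x1,y0,y1,z,s):
    h,w=int((x1-x0)*s),int((y1-y0)*s)
    X=x1-(np.arange(h)+.5)/s; Y=y1-(np.arange(w)+.5)/s
    g=np.stack(np.meshgrid(X,Y,indexing='ij')+[np.full((h,w),z)] if False else [*np.meshgrid(X,Y,indexing='ij'),np.full((h,w),z)],-1)
    m=proj(n,g).reshape(h,w,2).astype(np.float32)
    return cv2.remap(im,m[...,0],m[...,1],cv2.INTER_CUBIC)
E
python3 - <<'E'
from h import *
im=cv2.imread("pics/top0.png")
for nm,p in dict(fenceR=(222,195),blk=(194,180),handle=(350,230),blade=(268,217),plate=(384,198),small=(193,223),big=(164,305)).items(): print(nm,unproj("top",[p],0)[0].round(3))
E
```

```text
fenceR [0.566 0.124 0.   ]
blk [0.613 0.207 0.   ]
handle [ 0.453 -0.256  0.   ]
blade [ 0.497 -0.012  0.   ]
plate [ 0.546 -0.361  0.   ]
small [0.484 0.21  0.   ]
big [0.247 0.295 0.   ]
```

```bash
python3 - <<'E'
from h import *
im=cv2.imread("pics/top0.png")
def grid(o,x1,y1,s,step=.05):
    h,w=o.shape[:2]
    for k in range(-20,40):
        r=int((x1-k*step)*s); c=int((y1-k*step)*s)
        if 0<=r<h: cv2.putText(o,f"x{k*step:.2f}",(0,r+4),0,.4,(0,0,255),1); cv2.line(o,(45,r),(w,r),(0,255,255),1)
        if 0<=c<w: cv2.putText(o,f"y{k*step:.2f}",(c-15,12),0,.4,(0,0,255),1); cv2.line(o,(c,15),(c,h),(0,255,255),1)
    return o
a=grid(ortho("top",im,.50,.72,.08,.44,.115,2000),.72,.44,2000)
b=grid(ortho("top",im,.38,.62,-.45,.05,.0,1550),.62,.05,1550)
cv2.imwrite("pics/a.png",a); cv2.imwrite("pics/b.png",b)
E
```

```text
(no output)
```

View pics/a.png

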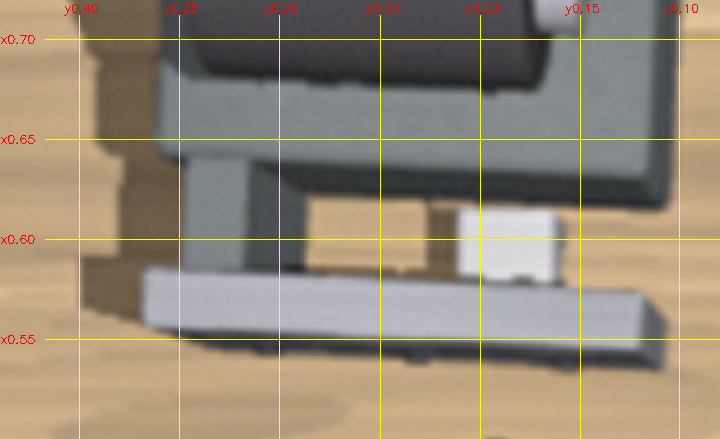

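View pics/b.png

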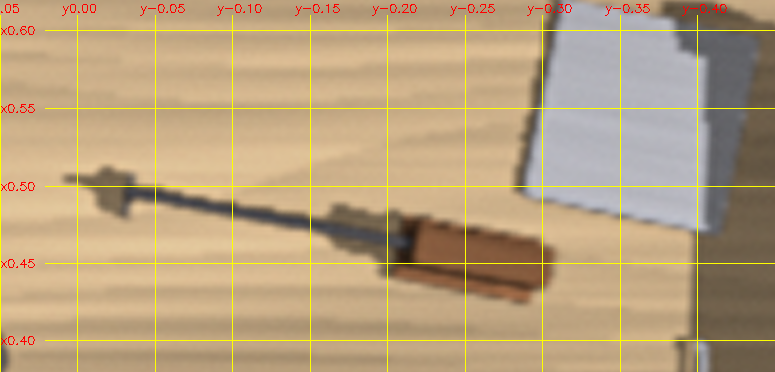

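Picture a (top, at z=0.115): fence top from about (y .367, x .585) to (.118, .574), housing edge from (.36, .641) to (.117, .629), white block in the gap at y .162–.211. Picture b: rod handle near (.455, -.257), blade near y 0, steel plate corner at (.497, -.288).

Candidates for the block: the white blocks at px (194,180) in the gap, (193,223) small and (164,305) large. The middle-sized one is in the gap. For the plate: grey at (384,198), red at (356,292). The grey one is steel.

```bash
cat >> h.py <<'E'
def T(pts,x,y,th,z=0):
    c,s=np.cos(th),np.sin(th); p=np.float64(pts).reshape(-1,3)
    return p@np.array([[c,s,0],[-s,c,0],[0,0,1]])+[x,y,z]
def box(x0,x1,y0,y1,z0,z1):
    return np.array([[x,y,z] for z in(z0,z1) for x,y in((x0,y0),(x1,y0),(x1,y1),(x0,y1))],float)
E=[(0,1),(1,2),(2,3),(3,0),(4,5),(5,6),(6,7),(7,4),(0,4),(1,5),(2,6),(3,7)]
def draw(im,n,pose,boxes,s,col):
    for b in boxes:
        p=proj(n,T(b,*pose)); p=(p+.5)*s-.5
        for i,j in E: cv2.line(im,tuple(int(v*16) for v in p[i]),tuple(int(v*16) for v in p[j]),col,1,cv2.LINE_AA,4)
m=1e-3
FENCE=[box(-58*m,-28*m,0,250*m,0,115*m)]; HOUS=[box(28*m,168*m,0,250*m,0,115*m)]
BLK=[box(-22*m,22*m,-25*m,25*m,-22*m,22*m)]
ROD=[box(-21*m,21*m,-45*m,45*m,0,16*m),box(-13*m,13*m,-43*m,43*m,16*m,74*m),box(-4*m,4*m,43*m,224*m,54*m,62*m),box(-14*m,14*m,218*m,222*m,0,30*m)]
PL=[box(-65*m,65*m,-65*m,65*m,0,10*m)]
E
python3 - <<'E'
from h import *
K,d,r,t=cam("top"); R=cv2.Rodrigues(r)[0]; C=-R.T@t; print("cam",C)
def up(x,y,z0,z): return C[:2]+(np.array([x,y])-C[:2])*(C[2]-z)/(C[2]-z0)
print("blk",[up(x,y,.115,.044).round(4) for x,y in((.616,.2105),(.614,.162),(.582,.2105),(.579,.163))])
print("slab c",up(.4555,-.257,0,.074)); print("rod",[up(*p,0,.058) for p in((.465,-.21),(.497,-.04))])
print("plate",[up(*p,0,.01) for p in((.497,-.289),(.472,-.407),(.615,-.31))])
E
```

```text
cam [ 0.41410595 -0.03242699  1.2988693 ]
blk [array([0.6281, 0.2251]), array([0.626 , 0.1737]), array([0.5921, 0.2251]), array([0.5889, 0.1747])]
slab c [ 0.45314167 -0.24420549]
rod [array([ 0.46272737, -0.20207062]), array([ 0.49329843, -0.03966183])]
plate [array([ 0.4963618 , -0.28702464]), array([ 0.47155427, -0.40411616]), array([ 0.61345332, -0.30786296])]
```

```bash
cat > ov.py <<'E'
from h import *
def ov(im,gap,blk,rod,pl,out,wins,s=4):
    big=cv2.resize(im,None,fx=s,fy=s,interpolation=cv2.INTER_CUBIC)
    draw(big,"top",gap,FENCE+HOUS,s,(0,0,255)); draw(big,"top",(*blk,.022),BLK,s,(255,0,0)); draw(big,"top",rod,ROD,s,(0,255,0)); draw(big,"top",pl,PL,s,(0,0,255))
    cs=[big[b*s:d*s,a*s:c*s] for a,b,c,d in wins]; W=max(c.shape[1] for c in cs)
    cv2.imwrite(out,np.vstack([np.pad(c,((0,0),(0,W-c.shape[1]),(0,0))) for c in cs]))
E
python3 - <<'E'
from ov import *
ov(cv2.imread("pics/top0.png"),(.6015,.119,-.046),(.605,.200,-.04),(.4535,-.2445,-.186),(.547,-.364,-.2),"pics/ov.png",[(120,145,300,210),(255,165,415,250)])
E
```

```text
(no output)
```

View pics/ov.png

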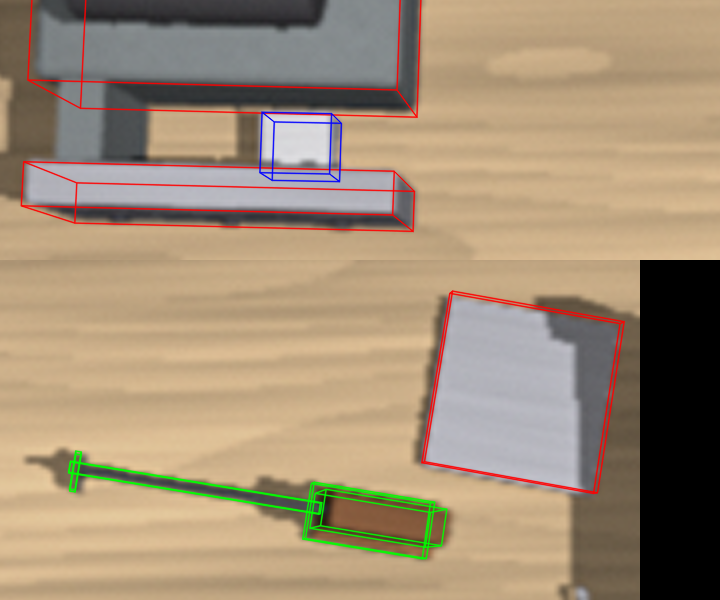

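The overlay matches the gap, block, rod and plate to within 2–3 mm. Next I reach for the rod handle.

```bash
python3 -m pendant '[{"dx":0.05,"dy":0.06,"rz":0.33,"grip":1},{"dx":0.1,"dy":0.12,"rz":0.67,"grip":1},{"dx":0.15,"dy":0.18,"rz":1.0,"grip":1},{"dx":0.15,"dy":0.18,"rz":1.0,"grip":1}]' 40
python3 -m pendant '[{"dx":0.05,"dy":0.06,"rz":0.33,"grip":1},{"dx":0.1,"dy":0.12,"rz":0.67,"grip":1},{"dx":0.153,"dy":0.182,"rz":1.0,"grip":1},{"dx":0.153,"dy":0.182,"rz":1.0,"grip":1}]' 
python3 -m pendant '[{"dz":-0.05,"rz":0.284,"grip":1},{"dz":-0.08,"rz":0.284,"grip":1},{"dz":-0.08,"rz":0.284,"grip":1}]'
```

```text
invalid input
invalid input
invalid input
```

```bash
python3 -m pendant '[{"rx":0,"ry":0,"rz":0.33,"dx":0.05,"dy":0.06,"dz":0,"grip":1},{"rx":0,"ry":0,"rz":0.67,"dx":0.10,"dy":0.12,"dz":0,"grip":1},{"rx":0,"ry":0,"rz":1,"dx":0.15,"dy":0.18,"dz":0,"grip":1},{"rx":0,"ry":0,"rz":1,"dx":0.15,"dy":0.18,"dz":0,"grip":1}]' 40
```

```text
clock: 0.6
tool_pos: [0.3019, -0.4241, 0.2562]
tool_rot: [-2.924, -1.145, -0.002]
ft_force: [0.1, -0.3, -0.4]
gripper_width: 0.0852
grip_force: 0.0
```

```bash
python3 -m pendant '[{"rx":0,"ry":0,"rz":0.33,"dx":0.05,"dy":0.06,"dz":0,"grip":1},{"rx":0,"ry":0,"rz":0.67,"dx":0.10,"dy":0.12,"dz":0,"grip":1},{"rx":0,"ry":0,"rz":1,"dx":0.153,"dy":0.1815,"dz":-0.03,"grip":1},{"rx":0,"ry":0,"rz":1,"dx":0.153,"dy":0.1815,"dz":-0.05,"grip":1}]'
python3 -m pendant '[{"rx":0,"ry":0,"rz":0.284,"dx":0,"dy":0,"dz":-0.05,"grip":1},{"rx":0,"ry":0,"rz":0.284,"dx":0,"dy":0,"dz":-0.08,"grip":1},{"rx":0,"ry":0,"rz":0.284,"dx":0,"dy":0,"dz":-0.08,"grip":1}]'
python3 - <<'E'
from h import *
from scipy.spatial.transform import Rotation as R
s=status.observe(); print(s['tool_pos'],R.from_rotvec(s['tool_rot']).as_matrix().round(3)); cv2.imwrite("pics/t1.png",eyes.read_camera("top")[:,:,::-1])
E
```

```text
clock: 1.1
tool_pos: [0.4557, -0.2437, 0.2067]
tool_rot: [2.55, 1.83, 0.004]
ft_force: [0.1, -0.5, 0.1]
gripper_width: 0.0853
grip_force: 0.0
clock: 1.48
tool_pos: [0.4518, -0.2444, 0.1244]
tool_rot: [-2.414, -2.003, 0.004]
ft_force: [1.1, 0.4, -0.1]
gripper_width: 0.0853
grip_force: 0.0
[ 0.45176697 -0.24443694  0.12441102] [[ 0.184  0.983 -0.005]
 [ 0.983 -0.184  0.002]
 [ 0.001 -0.005 -1.   ]]
```

```bash
python3 -m pendant '[{"rx":0,"ry":0,"rz":0,"dx":0,"dy":0,"dz":-0.04,"grip":1},{"rx":0,"ry":0,"rz":0,"dx":0,"dy":0,"dz":-0.072,"grip":1},{"rx":0,"ry":0,"rz":0,"dx":0,"dy":0,"dz":-0.072,"grip":1},{"rx":0,"ry":0,"rz":0,"dx":0,"dy":0,"dz":-0.072,"grip":0.2},{"rx":0,"ry":0,"rz":0,"dx":0,"dy":0,"dz":-0.072,"grip":0.2},{"rx":0,"ry":0,"rz":0,"dx":0,"dy":0,"dz":-0.072,"grip":0.2},{"rx":0,"ry":0,"rz":0,"dx":0,"dy":0,"dz":-0.072,"grip":0.2},{"rx":0,"ry":0,"rz":0,"dx":0,"dy":0,"dz":-0.072,"grip":0.2}]' 60
```

```text
clock: 2.52
tool_pos: [0.4536, -0.2455, 0.0552]
tool_rot: [2.417, 2.004, 0.001]
ft_force: [-1.4, 0.5, 7.2]
gripper_width: 0.0252
grip_force: 59.8
```

```bash
python3 -m pendant '[{"rx":0,"ry":0,"rz":0,"dx":0,"dy":0,"dz":0.03,"grip":0.2},{"rx":0,"ry":0,"rz":0,"dx":0,"dy":0,"dz":0.06,"grip":0.2},{"rx":0,"ry":0,"rz":0.14,"dx":0.045,"dy":0.028,"dz":0.06,"grip":0.2},{"rx":0,"ry":0,"rz":0.28,"dx":0.09,"dy":0.056,"dz":0.06,"grip":0.2},{"rx":0,"ry":0,"rz":0.28,"dx":0.135,"dy":0.0835,"dz":0.06,"grip":0.2},{"rx":0,"ry":0,"rz":0.28,"dx":0.135,"dy":0.0835,"dz":0.06,"grip":0.2},{"rx":0,"ry":0,"rz":0.28,"dx":0.135,"dy":0.0835,"dz":0.06,"grip":0.2}]' 60
python3 - <<'E'
from ov import *
im=eyes.read_camera("top")[:,:,::-1]; sd=eyes.read_camera("side")[:,:,::-1]
g=(.6015,.119,-.046)
big=cv2.resize(np.ascontiguousarray(im),None,fx=4,fy=4,interpolation=cv2.INTER_CUBIC)
draw(big,"top",(.5886,-.161,-.046,.06),ROD,4,(0,255,0)); draw(big,"top",g,FENCE+HOUS,4,(0,0,255))
S=cv2.resize(np.ascontiguousarray(sd),None,fx=4,fy=4,interpolation=cv2.INTER_CUBIC)
draw(S,"side",(.5886,-.161,-.046,.06),ROD,4,(0,255,0)); draw(S,"side",g,FENCE+HOUS,4,(0,0,255))
cv2.imwrite("pics/ov2.png",np.hstack([big[140*4:250*4,170*4:340*4][:, :680],S[130*4:240*4,200*4:330*4]])[:, ::1] if False else np.vstack([big[145*4:215*4,170*4:350*4],S[160*4:240*4,195*4:375*4]]))
print(status.observe()['ft_force'])
E
```

```text
clock: 3.4
tool_pos: [0.5873, -0.1621, 0.1138]
tool_rot: [-2.271, -2.169, 0.003]
ft_force: [-0.2, -0.6, -1.1]
gripper_width: 0.0252
grip_force: 59.5
[-0.26005267 -0.03095095 -1.29224873]
```

View pics/ov2.png

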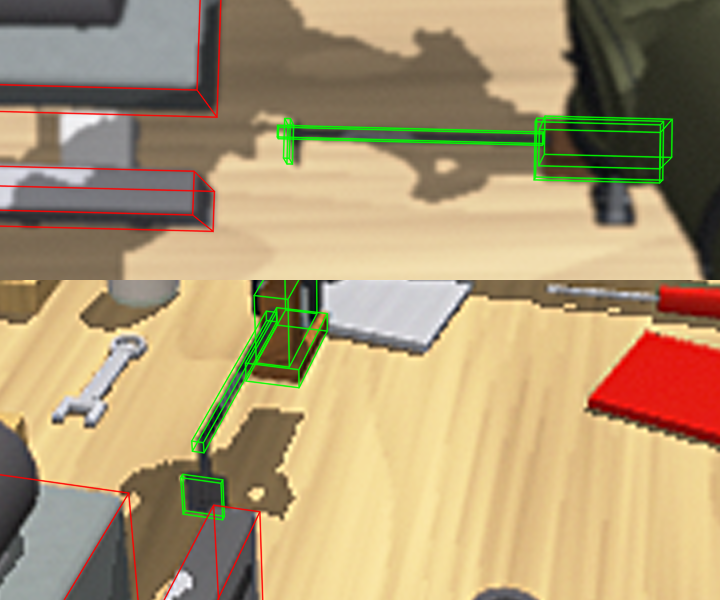

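```bash
python3 -m pendant '[{"rx":0,"ry":0,"rz":0,"dx":0.003,"dy":0.05,"dz":0,"grip":0.2},{"rx":0,"ry":0,"rz":0,"dx":0.005,"dy":0.1,"dz":0,"grip":0.2},{"rx":0,"ry":0,"rz":0,"dx":0.008,"dy":0.15,"dz":0,"grip":0.2},{"rx":0,"ry":0,"rz":0,"dx":0.0095,"dy":0.187,"dz":0,"grip":0.2},{"rx":0,"ry":0,"rz":0,"dx":0.0095,"dy":0.187,"dz":0,"grip":0.2},{"rx":0,"ry":0,"rz":0,"dx":0.0095,"dy":0.187,"dz":0,"grip":0.2}]' 60
python3 -m pendant '[{"rx":0,"ry":0,"rz":0,"dx":0,"dy":0,"dz":-0.03,"grip":0.2},{"rx":0,"ry":0,"rz":0,"dx":0,"dy":0,"dz":-0.056,"grip":0.2},{"rx":0,"ry":0,"rz":0,"dx":0,"dy":0,"dz":-0.056,"grip":0.2},{"rx":0,"ry":0,"rz":0,"dx":0,"dy":0,"dz":-0.056,"grip":0.2}]' 60
```

```text
clock: 4.25
tool_pos: [0.5972, 0.0231, 0.1142]
tool_rot: [2.273, 2.167, -0.003]
ft_force: [-0.2, -0.6, -1.5]
gripper_width: 0.0255
grip_force: 59.5
clock: 4.75
tool_pos: [0.5978, 0.0236, 0.0586]
tool_rot: [2.274, 2.167, -0.001]
ft_force: [0.8, -0.8, -0.8]
gripper_width: 0.0251
grip_force: 59.7
```

```bash
python3 -m pendant '[{"rx":0,"ry":0,"rz":0,"dx":-0.0005,"dy":-0.01,"dz":0,"grip":0.2},{"rx":0,"ry":0,"rz":0,"dx":-0.001,"dy":-0.02,"dz":0,"grip":0.2},{"rx":0,"ry":0,"rz":0,"dx":-0.002,"dy":-0.04,"dz":0,"grip":0.2},{"rx":0,"ry":0,"rz":0,"dx":-0.003,"dy":-0.06,"dz":0,"grip":0.2},{"rx":0,"ry":0,"rz":0,"dx":-0.004,"dy":-0.08,"dz":0,"grip":0.2},{"rx":0,"ry":0,"rz":0,"dx":-0.0045,"dy":-0.1,"dz":0,"grip":0.2}]' 60
python3 -m pendant '[{"rx":0,"ry":0,"rz":0,"dx":-0.001,"dy":-0.02,"dz":0,"grip":0.2},{"rx":0,"ry":0,"rz":0,"dx":-0.002,"dy":-0.04,"dz":0,"grip":0.2},{"rx":0,"ry":0,"rz":0,"dx":-0.003,"dy":-0.06,"dz":0,"grip":0.2},{"rx":0,"ry":0,"rz":0,"dx":-0.004,"dy":-0.08,"dz":0,"grip":0.2},{"rx":0,"ry":0,"rz":0,"dx":-0.0045,"dy":-0.09,"dz":0,"grip":0.2},{"rx":0,"ry":0,"rz":0,"dx":-0.0045,"dy":-0.09,"dz":0,"grip":0.2}]' 60
python3 - <<'E'
from ov import *
im=eyes.read_camera("top")[:,:,::-1]; p=status.observe()['tool_pos']
ov(np.ascontiguousarray(im),(.6015,.119,-.046),(.6015-.0037,.119-.085,-.046),(p[0]+.001,p[1],-.046,.003),(.547,-.364,-.2),"pics/ov3.png",[(170,145,350,260)])
E
```

```text
clock: 5.5
tool_pos: [0.5932, -0.0762, 0.0584]
tool_rot: [2.273, 2.169, 0.001]
ft_force: [-0.4, 3.3, -0.5]
gripper_width: 0.0251
grip_force: 59.8
clock: 6.25
tool_pos: [0.5882, -0.1667, 0.058]
tool_rot: [2.274, 2.167, -0.003]
ft_force: [0.2, 0.3, -1.3]
gripper_width: 0.0255
grip_force: 59.7
```

View pics/ov3.png

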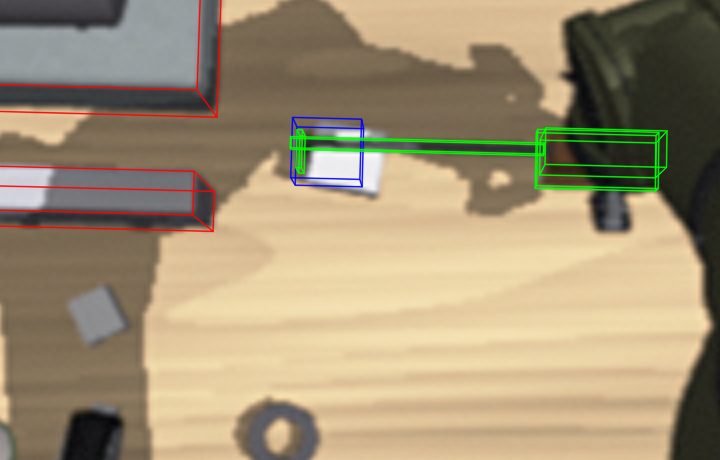

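Block is at about 15 mm further out than predicted, near (.593, .02), lying flat and fully out. Now I put the rod back.

```bash
python3 -m pendant '[{"rx":0,"ry":0,"rz":0,"dx":0,"dy":0.006,"dz":0.03,"grip":0.2},{"rx":0,"ry":0,"rz":0,"dx":0,"dy":0.006,"dz":0.06,"grip":0.2},{"rx":0,"ry":0,"rz":-0.05,"dx":-0.05,"dy":-0.02,"dz":0.06,"grip":0.2},{"rx":0,"ry":0,"rz":-0.1,"dx":-0.1,"dy":-0.05,"dz":0.06,"grip":0.2},{"rx":0,"ry":0,"rz":-0.2,"dx":-0.164,"dy":-0.078,"dz":0.06,"grip":0.2},{"rx":0,"ry":0,"rz":-0.2,"dx":-0.164,"dy":-0.078,"dz":0.05,"grip":0.2},{"rx":0,"ry":0,"rz":-0.2,"dx":-0.164,"dy":-0.078,"dz":0.02,"grip":0.2},{"rx":0,"ry":0,"rz":-0.2,"dx":-0.164,"dy":-0.078,"dz":0.003,"grip":0.2},{"rx":0,"ry":0,"rz":-0.2,"dx":-0.164,"dy":-0.078,"dz":-0.003,"grip":0.2},{"rx":0,"ry":0,"rz":-0.2,"dx":-0.164,"dy":-0.078,"dz":-0.003,"grip":0.2}]' 60
```

```text
clock: 7.55
tool_pos: [0.4257, -0.2419, 0.0555]
tool_rot: [2.375, 2.056, 0.001]
ft_force: [0.2, 0.4, -1.3]
gripper_width: 0.0253
grip_force: 59.7
```

```bash
python3 -m pendant '[{"rx":0,"ry":0,"rz":0,"dx":0,"dy":0,"dz":-0.001,"grip":0.2},{"rx":0,"ry":0,"rz":0,"dx":0,"dy":0,"dz":-0.001,"grip":0.2},{"rx":0,"ry":0,"rz":0,"dx":0,"dy":0,"dz":-0.001,"grip":0.7},{"rx":0,"ry":0,"rz":0,"dx":0,"dy":0,"dz":-0.001,"grip":1},{"rx":0,"ry":0,"rz":0,"dx":0,"dy":0,"dz":-0.001,"grip":1},{"rx":0,"ry":0,"rz":0,"dx":0,"dy":0,"dz":0.05,"grip":1},{"rx":0,"ry":0,"rz":0,"dx":0,"dy":0,"dz":0.1,"grip":1},{"rx":0,"ry":0,"rz":0,"dx":0.03,"dy":-0.05,"dz":0.15,"grip":1},{"rx":0,"ry":0,"rz":0,"dx":0.03,"dy":-0.05,"dz":0.15,"grip":1}]' 60
python3 - <<'E'
from ov import *
im=np.ascontiguousarray(eyes.read_camera("top")[:,:,::-1]); cv2.imwrite("pics/t4.png",im)
ov(im,(.6015,.119,-.046),(.5925,.02,-.13),(.4265,-.243,-.15,0),(.547,-.364,-.2),"pics/ov4.png",[(170,145,350,260)])
# block top face: bright pixels around it
roi=im[160:210,235:275].astype(int); m=((roi.min(2)>95)&(roi.max(2)-roi.min(2)<30)).astype(np.uint8)
n,l,st,c=cv2.connectedComponentsWithStats(m); print(st,c+[235,160])
E
```

```text
clock: 8.68
tool_pos: [0.457, -0.2963, 0.2083]
tool_rot: [2.376, 2.044, 0.004]
ft_force: [-0.9, 0.5, 0.4]
gripper_width: 0.0852
grip_force: 0.0
[[   0    0   40   50 1717]
 [  12   15   20   18  283]] [[254.19219569 184.63599301]
 [256.36749117 183.67491166]]
```

View pics/ov4.png

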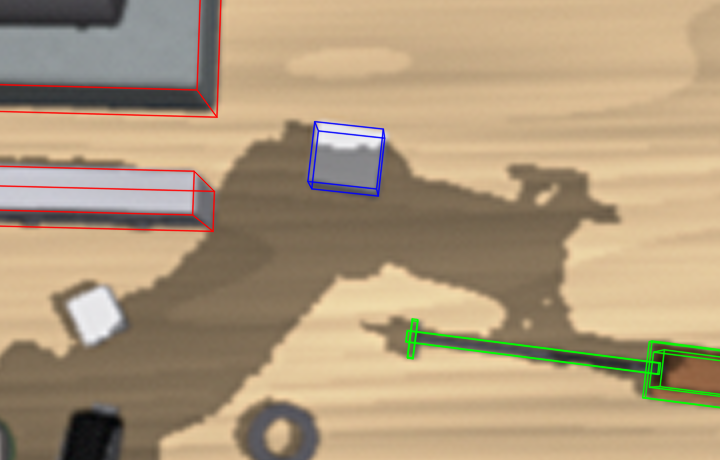

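```bash
python3 -m pendant '[{"rx":0,"ry":0,"rz":0.04,"dx":0.025,"dy":0.055,"dz":0.04,"grip":1},{"rx":0,"ry":0,"rz":0.04,"dx":0.05,"dy":0.11,"dz":0.05,"grip":1},{"rx":0.33,"ry":-0.04,"rz":0.04,"dx":0.075,"dy":0.16,"dz":0.05,"grip":1},{"rx":0.66,"ry":-0.09,"rz":0.04,"dx":0.1,"dy":0.21,"dz":0.05,"grip":1},{"rx":0.99,"ry":-0.13,"rz":0.04,"dx":0.12,"dy":0.26,"dz":0.05,"grip":1},{"rx":0.99,"ry":-0.13,"rz":0.04,"dx":0.135,"dy":0.29,"dz":0.05,"grip":1},{"rx":0.99,"ry":-0.13,"rz":0.04,"dx":0.135,"dy":0.29,"dz":0.05,"grip":1}]' 60
python3 -m pendant '[{"rx":0.2,"ry":-0.026,"rz":0,"dx":0,"dy":0,"dz":0,"grip":1},{"rx":0.4,"ry":-0.052,"rz":0,"dx":0,"dy":0,"dz":0,"grip":1},{"rx":0.57,"ry":-0.075,"rz":0,"dx":0,"dy":0,"dz":0,"grip":1},{"rx":0.57,"ry":-0.075,"rz":0,"dx":0,"dy":0,"dz":0,"grip":1}]' 60
python3 - <<'E'
from h import *
from scipy.spatial.transform import Rotation as R
s=status.observe(); print(s['joint_positions'].round(2),R.from_rotvec(s['tool_rot']).as_matrix().round(3))
E
```

```text
clock: 9.6
tool_pos: [0.5891, 0.0009, 0.2548]
tool_rot: [-2.065, -1.829, -0.525]
ft_force: [-0.6, -0.2, -0.1]
gripper_width: 0.0855
grip_force: 0.0
clock: 10.1
tool_pos: [0.5887, -0.0051, 0.2527]
tool_rot: [-1.886, -1.655, -0.776]
ft_force: [0.7, -0.0, -0.7]
gripper_width: 0.0856
grip_force: 0.0
[ 0.81  0.97 -1.01  1.69 -0.02  0.76 -0.02] [[ 0.094  0.992  0.087]
 [ 0.701 -0.128  0.702]
 [ 0.707 -0.005 -0.707]]
```

```bash
python3 -m pendant '[{"rx":0,"ry":0,"rz":0,"dx":0.001,"dy":-0.02,"dz":-0.05,"grip":1},{"rx":0,"ry":0,"rz":0,"dx":0.001,"dy":-0.03,"dz":-0.1,"grip":1},{"rx":0,"ry":0,"rz":0,"dx":0.002,"dy":-0.03,"dz":-0.15,"grip":1},{"rx":0,"ry":0,"rz":0,"dx":0.003,"dy":0,"dz":-0.2,"grip":1},{"rx":0,"ry":0,"rz":0,"dx":0.003,"dy":0.019,"dz":-0.224,"grip":1},{"rx":0,"ry":0,"rz":0,"dx":0.003,"dy":0.019,"dz":-0.224,"grip":1},{"rx":0,"ry":0,"rz":0,"dx":0.003,"dy":0.019,"dz":-0.224,"grip":1}]' 60
python3 -m pendant '[{"rx":0,"ry":0,"rz":0,"dx":0,"dy":0,"dz":0,"grip":0.4},{"rx":0,"ry":0,"rz":0,"dx":0,"dy":0,"dz":0,"grip":0.4},{"rx":0,"ry":0,"rz":0,"dx":0,"dy":0,"dz":0,"grip":0.4},{"rx":0,"ry":0,"rz":0,"dx":0,"dy":0,"dz":0,"grip":0.4},{"rx":0,"ry":0,"rz":0,"dx":0,"dy":0,"dz":0,"grip":0.4}]' 60
```

```text
clock: 10.98
tool_pos: [0.5939, 0.0157, 0.0327]
tool_rot: [-1.883, -1.663, -0.782]
ft_force: [0.0, -0.1, 0.3]
gripper_width: 0.0855
grip_force: 0.0
clock: 11.6
tool_pos: [0.593, 0.0156, 0.0323]
tool_rot: [-1.882, -1.661, -0.781]
ft_force: [-2.7, -4.0, 6.8]
gripper_width: 0.0433
grip_force: 60.9
```

```bash
python3 -m pendant '[{"rx":0,"ry":0,"rz":0,"dx":0,"dy":0,"dz":0.04,"grip":0.4},{"rx":0,"ry":0,"rz":0,"dx":0,"dy":-0.02,"dz":0.09,"grip":0.4},{"rx":-0.33,"ry":0.04,"rz":0,"dx":0,"dy":-0.05,"dz":0.12,"grip":0.4},{"rx":-0.66,"ry":0.09,"rz":0,"dx":0,"dy":-0.08,"dz":0.12,"grip":0.4},{"rx":-0.99,"ry":0.13,"rz":0,"dx":0,"dy":-0.1,"dz":0.12,"grip":0.4},{"rx":-0.99,"ry":0.13,"rz":0,"dx":0,"dy":-0.1,"dz":0.12,"grip":0.4}]' 60
python3 -m pendant '[{"rx":-0.33,"ry":0.04,"rz":0,"dx":0,"dy":0,"dz":0,"grip":0.4},{"rx":-0.66,"ry":0.09,"rz":0,"dx":0,"dy":0,"dz":0,"grip":0.4},{"rx":-0.99,"ry":0.13,"rz":0,"dx":0,"dy":0,"dz":0,"grip":0.4},{"rx":-0.99,"ry":0.13,"rz":0,"dx":0,"dy":0,"dz":0,"grip":0.4}]' 60
python3 -m pendant '[{"rx":-0.33,"ry":0.04,"rz":0,"dx":0,"dy":0,"dz":0,"grip":0.4},{"rx":-0.66,"ry":0.09,"rz":0,"dx":0,"dy":0,"dz":0,"grip":0.4},{"rx":-0.99,"ry":0.13,"rz":0,"dx":0,"dy":0,"dz":0,"grip":0.4},{"rx":-1,"ry":0.13,"rz":0,"dx":0,"dy":0,"dz":0,"grip":0.4}]' 60
python3 - <<'E'
from h import *
from scipy.spatial.transform import Rotation as R
s=status.observe(); print(s['joint_positions'].round(2),R.from_rotvec(s['tool_rot']).as_matrix().round(3))
E
```

```text
clock: 12.35
tool_pos: [0.5938, -0.0813, 0.1532]
tool_rot: [-2.197, -1.945, -0.317]
ft_force: [0.2, 0.0, -1.4]
gripper_width: 0.0432
grip_force: 61.3
clock: 12.85
tool_pos: [0.5928, -0.076, 0.149]
tool_rot: [2.242, 1.996, -0.242]
ft_force: [0.4, 1.2, -2.5]
gripper_width: 0.0432
grip_force: 61.2
clock: 13.35
tool_pos: [0.5917, -0.0805, 0.1467]
tool_rot: [1.936, 1.713, -0.732]
ft_force: [-0.9, 0.7, -2.5]
gripper_width: 0.0433
grip_force: 61.2
[-0.34  0.95  0.15  1.68  0.68  0.94 -0.88] [[ 0.087  0.992 -0.093]
 [ 0.753 -0.127 -0.646]
 [-0.653 -0.013 -0.758]]
```

```bash
python3 -m pendant '[{"rx":-0.15,"ry":0.02,"rz":0,"dx":0,"dy":0,"dz":-0.04,"grip":0.4},{"rx":-0.15,"ry":0.02,"rz":0,"dx":0,"dy":0,"dz":-0.08,"grip":0.4},{"rx":-0.15,"ry":0.02,"rz":0,"dx":0,"dy":0,"dz":-0.105,"grip":0.4},{"rx":-0.15,"ry":0.02,"rz":0,"dx":0,"dy":0,"dz":-0.112,"grip":0.4},{"rx":-0.15,"ry":0.02,"rz":0,"dx":0,"dy":0,"dz":-0.112,"grip":0.4},{"rx":-0.15,"ry":0.02,"rz":0,"dx":0,"dy":0,"dz":-0.112,"grip":0.4}]' 60
python3 - <<'E'
from h import *
from scipy.spatial.transform import Rotation as R
s=status.observe(); print(R.from_rotvec(s['tool_rot']).as_matrix().round(3))
E
```

```text
clock: 14.1
tool_pos: [0.5934, -0.0845, 0.0406]
tool_rot: [1.887, 1.655, -0.791]
ft_force: [-0.6, 0.3, -2.6]
gripper_width: 0.0433
grip_force: 61.2
[[ 0.09   0.991 -0.097]
 [ 0.698 -0.132 -0.704]
 [-0.711 -0.004 -0.704]]
```

```bash
python3 -m pendant '[{"rx":0,"ry":0,"rz":0,"dx":0,"dy":0,"dz":-0.006,"grip":0.4},{"rx":0,"ry":0,"rz":0,"dx":0,"dy":0,"dz":-0.009,"grip":0.4},{"rx":0,"ry":0,"rz":0,"dx":0,"dy":0,"dz":-0.009,"grip":0.4}]' 60
```

```text
clock: 14.48
tool_pos: [0.5927, -0.0834, 0.0301]
tool_rot: [1.884, 1.657, -0.793]
ft_force: [-0.1, 0.5, -1.7]
gripper_width: 0.0433
grip_force: 61.2
```

```bash
python3 -m pendant '[{"rx":0,"ry":0,"rz":0,"dx":0,"dy":0,"dz":-0.001,"grip":0.4},{"rx":0,"ry":0,"rz":0,"dx":0,"dy":0,"dz":-0.0015,"grip":0.4},{"rx":0,"ry":0,"rz":0,"dx":0,"dy":0,"dz":-0.0015,"grip":0.4}]' 60
```

```text
clock: 14.85
tool_pos: [0.5928, -0.0837, 0.0288]
tool_rot: [1.885, 1.656, -0.793]
ft_force: [0.2, 0.3, -1.8]
gripper_width: 0.0434
grip_force: 61.2
```

```bash
python3 -m pendant '[{"rx":0,"ry":0,"rz":0,"dx":0,"dy":0,"dz":-0.0015,"grip":0.4},{"rx":0,"ry":0,"rz":0,"dx":0,"dy":0,"dz":-0.0015,"grip":0.4}]' 60
```

```text
clock: 15.1
tool_pos: [0.5929, -0.0837, 0.0286]
tool_rot: [1.884, 1.655, -0.794]
ft_force: [-1.0, 3.2, 5.0]
gripper_width: 0.0431
grip_force: 61.4
```

Contact with the bench. I release, back off along the tool axis and look.

```bash
python3 -m pendant '[{"rx":0,"ry":0,"rz":0,"dx":0,"dy":0,"dz":0,"grip":0.7},{"rx":0,"ry":0,"rz":0,"dx":0,"dy":0,"dz":0,"grip":1},{"rx":0,"ry":0,"rz":0,"dx":0,"dy":0,"dz":0,"grip":1},{"rx":0,"ry":0,"rz":0,"dx":0,"dy":0,"dz":0,"grip":1},{"rx":0,"ry":0,"rz":0,"dx":0.004,"dy":0.035,"dz":0.035,"grip":1},{"rx":0,"ry":0,"rz":0,"dx":0.007,"dy":0.06,"dz":0.07,"grip":1},{"rx":0,"ry":0,"rz":0,"dx":0.007,"dy":0.06,"dz":0.12,"grip":1},{"rx":0,"ry":0,"rz":0,"dx":-0.05,"dy":0.1,"dz":0.16,"grip":1},{"rx":0,"ry":0,"rz":0,"dx":-0.1,"dy":0.15,"dz":0.17,"grip":1},{"rx":0,"ry":0,"rz":0,"dx":-0.1,"dy":0.15,"dz":0.17,"grip":1}]' 60
python3 - <<'E'
from ov import *
from ov import *
im=np.ascontiguousarray(eyes.read_camera("top")[:,:,::-1]); sd=np.ascontiguousarray(eyes.read_camera("side")[:,:,::-1])
B=[box(-22*m,22*m,-22*m,22*m,0,50*m)]; s=4
big=cv2.resize(im,None,fx=s,fy=s,interpolation=cv2.INTER_CUBIC); draw(big,"top",(.592,-.0935,-.13),B,s,(255,0,0)); draw(big,"top",(.4265,-.243,-.15,0),ROD,s,(0,255,0))
S=cv2.resize(sd,None,fx=s,fy=s,interpolation=cv2.INTER_CUBIC); draw(S,"side",(.592,-.0935,-.13),B,s,(255,0,0))
def c(I,n): 
    u,v=(proj(n,[[.59,-.09,.025]])[0]*s).astype(int); return I[v-140:v+140,u-180:u+180]
cv2.imwrite("pics/ov5.png",np.hstack([c(big,"top"),c(S,"side")])); cv2.imwrite("pics/t5.png",im);cv2.imwrite("pics/s5.png",sd)
E
```

```text
clock: 16.35
tool_pos: [0.4909, 0.0695, 0.1977]
tool_rot: [1.883, 1.662, -0.791]
ft_force: [0.1, -0.2, 0.5]
gripper_width: 0.0853
grip_force: 0.0
```

View pics/ov5.png

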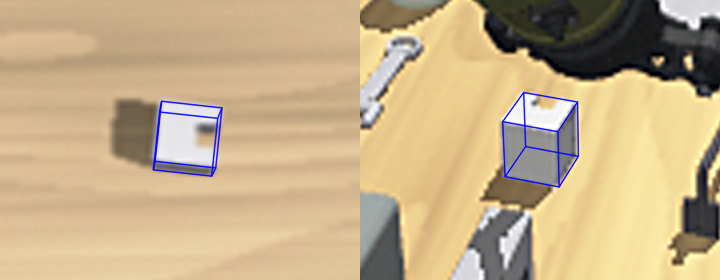

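Picture: the block (px 187,138 in the left crop) stands on its end, groove facing -y, at (.592, -.0935), and the rod stands untouched. Now I turn the tool back and take the block again.

```bash
python3 -m pendant '[{"rx":0.33,"ry":-0.04,"rz":0,"dx":0.03,"dy":-0.04,"dz":0,"grip":1},{"rx":0.66,"ry":-0.09,"rz":0,"dx":0.06,"dy":-0.08,"dz":0,"grip":1},{"rx":0.99,"ry":-0.13,"rz":0,"dx":0.092,"dy":-0.12,"dz":0,"grip":1}]' 60
python3 -m pendant '[{"rx":0.33,"ry":-0.04,"rz":0,"dx":0,"dy":-0.04,"dz":0,"grip":1},{"rx":0.66,"ry":-0.09,"rz":0,"dx":0,"dy":-0.08,"dz":0,"grip":1},{"rx":0.99,"ry":-0.13,"rz":0,"dx":0,"dy":-0.12,"dz":0,"grip":1}]' 60
python3 -m pendant '[{"rx":0.33,"ry":-0.04,"rz":0,"dx":0,"dy":0,"dz":0,"grip":1},{"rx":0.66,"ry":-0.09,"rz":0,"dx":0,"dy":0,"dz":-0.03,"grip":1},{"rx":0.99,"ry":-0.13,"rz":0,"dx":0,"dy":0,"dz":-0.06,"grip":1},{"rx":0.99,"ry":-0.13,"rz":0,"dx":0,"dy":0,"dz":-0.08,"grip":1},{"rx":0.99,"ry":-0.13,"rz":0,"dx":0,"dy":0,"dz":-0.08,"grip":1}]' 60
python3 - <<'E'
from h import *
from scipy.spatial.transform import Rotation as R
s=status.observe(); print(R.from_rotvec(s['tool_rot']).as_matrix().round(3))
E
```

```text
clock: 16.82
tool_pos: [0.5863, -0.0566, 0.1975]
tool_rot: [2.204, 1.938, -0.324]
ft_force: [0.8, 0.5, -1.7]
gripper_width: 0.0854
grip_force: 0.0
clock: 17.2
tool_pos: [0.5845, -0.1776, 0.1974]
tool_rot: [-2.248, -1.975, -0.236]
ft_force: [0.6, -0.3, -1.5]
gripper_width: 0.0854
grip_force: 0.0
clock: 17.82
tool_pos: [0.584, -0.1731, 0.1162]
tool_rot: [-1.937, -1.708, -0.709]
ft_force: [0.1, 0.7, 0.9]
gripper_width: 0.0856
grip_force: 0.0
[[ 0.097  0.992  0.078]
 [ 0.755 -0.124  0.644]
 [ 0.648 -0.004 -0.761]]
```

```bash
python3 -m pendant '[{"rx":0.15,"ry":-0.02,"rz":0,"dx":0.003,"dy":0.02,"dz":-0.03,"grip":1},{"rx":0.15,"ry":-0.02,"rz":0,"dx":0.005,"dy":0.045,"dz":-0.055,"grip":1},{"rx":0.15,"ry":-0.02,"rz":0,"dx":0.007,"dy":0.071,"dz":-0.083,"grip":1},{"rx":0.15,"ry":-0.02,"rz":0,"dx":0.007,"dy":0.071,"dz":-0.083,"grip":1},{"rx":0.15,"ry":-0.02,"rz":0,"dx":0.007,"dy":0.071,"dz":-0.083,"grip":1}]' 60
python3 -m pendant '[{"rx":0,"ry":0,"rz":0,"dx":0,"dy":0,"dz":0,"grip":0.4},{"rx":0,"ry":0,"rz":0,"dx":0,"dy":0,"dz":0,"grip":0.4},{"rx":0,"ry":0,"rz":0,"dx":0,"dy":0,"dz":0,"grip":0.4},{"rx":0,"ry":0,"rz":0,"dx":0,"dy":0,"dz":0,"grip":0.4},{"rx":0,"ry":0,"rz":0,"dx":0,"dy":0,"dz":0,"grip":0.4}]' 60
python3 - <<'E'
from h import *
from scipy.spatial.transform import Rotation as R
s=status.observe(); print(R.from_rotvec(s['tool_rot']).as_matrix().round(3))
E
```

```text
clock: 18.45
tool_pos: [0.5936, -0.1027, 0.0368]
tool_rot: [-1.886, -1.669, -0.778]
ft_force: [0.2, -1.0, 0.7]
gripper_width: 0.0857
grip_force: 0.0
clock: 19.08
tool_pos: [0.5921, -0.1036, 0.0351]
tool_rot: [-1.887, -1.663, -0.778]
ft_force: [-2.5, -3.4, 7.0]
gripper_width: 0.0433
grip_force: 61.7
[[ 0.089  0.992  0.089]
 [ 0.704 -0.126  0.699]
 [ 0.704  0.    -0.71 ]]
```

```bash
python3 -m pendant '[{"rx":0,"ry":0,"rz":0,"dx":0,"dy":0,"dz":0.04,"grip":0.4},{"rx":0,"ry":0,"rz":0,"dx":0,"dy":0,"dz":0.09,"grip":0.4},{"rx":-0.33,"ry":0.04,"rz":0,"dx":0,"dy":0,"dz":0.12,"grip":0.4},{"rx":-0.66,"ry":0.09,"rz":0,"dx":0,"dy":0,"dz":0.12,"grip":0.4},{"rx":-0.99,"ry":0.13,"rz":0,"dx":0,"dy":0,"dz":0.12,"grip":0.4}]' 60
python3 -m pendant '[{"rx":-0.33,"ry":0.04,"rz":0,"dx":0,"dy":0,"dz":0,"grip":0.4},{"rx":-0.66,"ry":0.09,"rz":0,"dx":0,"dy":0,"dz":0,"grip":0.4},{"rx":-0.99,"ry":0.13,"rz":0,"dx":0,"dy":0,"dz":0,"grip":0.4}]' 60
python3 -m pendant '[{"rx":-0.33,"ry":0.04,"rz":0,"dx":0,"dy":0,"dz":0,"grip":0.4},{"rx":-0.66,"ry":0.09,"rz":0,"dx":0,"dy":0,"dz":0,"grip":0.4},{"rx":-0.99,"ry":0.13,"rz":0,"dx":0,"dy":0,"dz":0,"grip":0.4}]' 60
python3 -m pendant '[{"rx":-0.15,"ry":0.02,"rz":0,"dx":0,"dy":0,"dz":0,"grip":0.4},{"rx":-0.15,"ry":0.02,"rz":0,"dx":0,"dy":0,"dz":0,"grip":0.4},{"rx":-0.15,"ry":0.02,"rz":0,"dx":0,"dy":0,"dz":0,"grip":0.4}]' 60
python3 - <<'E'
from h import *
from scipy.spatial.transform import Rotation as R
s=status.observe(); print(R.from_rotvec(s['tool_rot']).as_matrix().round(3))
E
```

```text
clock: 19.7
tool_pos: [0.5918, -0.1032, 0.1551]
tool_rot: [-2.208, -1.944, -0.307]
ft_force: [-0.3, 0.8, -4.4]
gripper_width: 0.0434
grip_force: 61.4
clock: 20.08
tool_pos: [0.5918, -0.1021, 0.1548]
tool_rot: [2.243, 1.974, -0.253]
ft_force: [-0.2, 0.7, -4.3]
gripper_width: 0.0434
grip_force: 61.4
clock: 20.45
tool_pos: [0.5921, -0.1009, 0.154]
tool_rot: [1.932, 1.701, -0.731]
ft_force: [-1.1, -1.3, -3.5]
gripper_width: 0.0433
grip_force: 61.4
clock: 20.82
tool_pos: [0.5915, -0.1035, 0.1545]
tool_rot: [1.887, 1.656, -0.793]
ft_force: [-0.1, -0.2, -2.0]
gripper_width: 0.0435
grip_force: 61.5
[[ 0.089  0.991 -0.098]
 [ 0.698 -0.132 -0.704]
 [-0.711 -0.006 -0.703]]
```

```bash
python3 -m pendant '[{"rx":0,"ry":0,"rz":-0.17,"dx":-0.008,"dy":-0.05,"dz":0,"grip":0.4},{"rx":0,"ry":0,"rz":-0.34,"dx":-0.016,"dy":-0.1,"dz":0,"grip":0.4},{"rx":0,"ry":0,"rz":-0.51,"dx":-0.023,"dy":-0.15,"dz":0,"grip":0.4},{"rx":0,"ry":0,"rz":-0.68,"dx":-0.031,"dy":-0.2,"dz":0,"grip":0.4},{"rx":0,"ry":0,"rz":-0.86,"dx":-0.039,"dy":-0.252,"dz":0,"grip":0.4},{"rx":0,"ry":0,"rz":-0.86,"dx":-0.039,"dy":-0.252,"dz":-0.03,"grip":0.4},{"rx":0,"ry":0,"rz":-0.86,"dx":-0.039,"dy":-0.252,"dz":-0.07,"grip":0.4},{"rx":0,"ry":0,"rz":-0.86,"dx":-0.039,"dy":-0.252,"dz":-0.1,"grip":0.4},{"rx":0,"ry":0,"rz":-0.86,"dx":-0.039,"dy":-0.252,"dz":-0.106,"grip":0.4},{"rx":0,"ry":0,"rz":-0.86,"dx":-0.039,"dy":-0.252,"dz":-0.106,"grip":0.4}]' 60
python3 - <<'E'
from h import *
from scipy.spatial.transform import Rotation as R
s=status.observe(); print(R.from_rotvec(s['tool_rot']).as_matrix().round(3))
E
```

```text
clock: 22.08
tool_pos: [0.5526, -0.3559, 0.0495]
tool_rot: [2.276, 1.259, -0.955]
ft_force: [1.0, -0.6, -1.7]
gripper_width: 0.0431
grip_force: 61.6
[[ 0.372  0.846 -0.382]
 [ 0.596 -0.533 -0.6  ]
 [-0.711 -0.005 -0.703]]
```

```bash
python3 -m pendant '[{"rx":0,"ry":0,"rz":0,"dx":0,"dy":0,"dz":-0.004,"grip":0.4},{"rx":0,"ry":0,"rz":0,"dx":0,"dy":0,"dz":-0.0065,"grip":0.4},{"rx":0,"ry":0,"rz":0,"dx":0,"dy":0,"dz":-0.0065,"grip":0.4}]' 60
python3 -m pendant '[{"rx":0,"ry":0,"rz":0,"dx":0,"dy":0,"dz":-0.001,"grip":0.4},{"rx":0,"ry":0,"rz":0,"dx":0,"dy":0,"dz":-0.001,"grip":0.4}]' 60
```

```text
clock: 22.45
tool_pos: [0.5533, -0.3549, 0.0427]
tool_rot: [2.274, 1.26, -0.954]
ft_force: [0.1, 1.0, 1.1]
gripper_width: 0.0434
grip_force: 61.8
clock: 22.7
tool_pos: [0.5533, -0.3549, 0.0426]
tool_rot: [2.274, 1.259, -0.955]
ft_force: [0.1, 4.5, 6.3]
gripper_width: 0.0431
grip_force: 62.8
```

Contact on the plate. I release, back off and check.

```bash
python3 -m pendant '[{"rx":0,"ry":0,"rz":0,"dx":0,"dy":0,"dz":0,"grip":0.7},{"rx":0,"ry":0,"rz":0,"dx":0,"dy":0,"dz":0,"grip":1},{"rx":0,"ry":0,"rz":0,"dx":0,"dy":0,"dz":0,"grip":1},{"rx":0,"ry":0,"rz":0,"dx":0,"dy":0,"dz":0,"grip":1},{"rx":0,"ry":0,"rz":0,"dx":0.016,"dy":0.025,"dz":0.03,"grip":1},{"rx":0,"ry":0,"rz":0,"dx":0.035,"dy":0.055,"dz":0.065,"grip":1},{"rx":0,"ry":0,"rz":0,"dx":0.035,"dy":0.06,"dz":0.12,"grip":1},{"rx":0,"ry":0,"rz":0,"dx":0.03,"dy":0.12,"dz":0.16,"grip":1},{"rx":0,"ry":0,"rz":0,"dx":0.02,"dy":0.18,"dz":0.18,"grip":1},{"rx":0,"ry":0,"rz":0,"dx":0.02,"dy":0.24,"dz":0.18,"grip":1}]' 60
python3 -m pendant '[{"rx":0,"ry":0,"rz":0,"dx":0,"dy":0.06,"dz":0,"grip":1},{"rx":0,"ry":0,"rz":0,"dx":0,"dy":0.06,"dz":0,"grip":1},{"rx":0,"ry":0,"rz":0,"dx":0,"dy":0.06,"dz":0,"grip":1}]'
python3 - <<'E'
from ov import *
im=np.ascontiguousarray(eyes.read_camera("top")[:,:,::-1]); sd=np.ascontiguousarray(eyes.read_camera("side")[:,:,::-1])
s=3; b=(.547,-.364,-.56,.032)
big=cv2.resize(im,None,fx=s,fy=s,interpolation=cv2.INTER_CUBIC); draw(big,"top",b,BLK,s,(255,0,0)); draw(big,"top",(.4265,-.243,-.15,0),ROD,s,(0,255,0)); draw(big,"top",(.547,-.364,-.2),PL,s,(0,0,255))
S=cv2.resize(sd,None,fx=s,fy=s,interpolation=cv2.INTER_CUBIC)
cv2.imwrite("pics/fin.png",np.hstack([big[150*s:260*s,255*s:415*s][:,:400] if False else big[160*s:250*s,290*s:415*s],S[130*s:220*s,235*s:360*s]]))
E
```

```text
clock: 23.95
tool_pos: [0.5729, -0.1217, 0.2226]
tool_rot: [2.277, 1.258, -0.952]
ft_force: [0.7, 0.6, -1.3]
gripper_width: 0.0854
grip_force: 0.0
clock: 24.32
tool_pos: [0.5728, -0.0631, 0.2206]
tool_rot: [2.274, 1.26, -0.956]
ft_force: [-0.9, -0.4, -0.0]
gripper_width: 0.0853
grip_force: 0.0
```

View pics/fin.png

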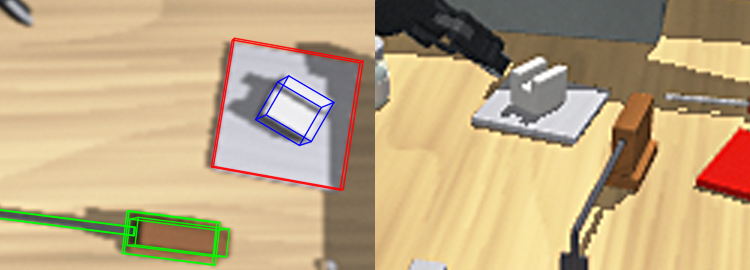

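The block (px 300,110) lies flat and central on the steel plate with its groove up. The rod stands on its base at the measured place, and the arm is clear.

```bash
python3 -c "
from plant import order; print(order.close_job())"
```

```text
the job is handed in; nothing more can be done
None
```

The job is handed in at about 24 s: the block is groove up in the middle of the steel plate, the rod stands on its base clear of the gap, no bystander was touched that I saw, and the hand-in returned no verdict.

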